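# Set up a stone lithophone: bars in their notches, beater across them

### The job

Set up the stone lithophone: lay the four round stone bars across the two rails of the wooden frame, one in each pair of facing V-notches, cradled in both and overhanging about equally on either side, in order of length, with the longest at the wide end of the frame and the shortest at the narrow end. Then lay the beater on top of them, along the middle of the row, so that it rests across all four bars and sticks out about equally beyond the first and the last, its ball hanging clear of the bars at either end you like. Leave the bottle and the small ring where they are.

Things in the scene. Friction and masses are not known exactly. Their poses are not given: they have to be found in the camera images.
- frame: fixed wooden frame (in mm), any yaw: 2 rails 236 long, 11 thick, on 18 high cross feet. Origin under its middle on the bench, z up, x to its wide end. Rails (centre lines) 45 apart at the narrow end's notches, 78 at the wide. V-notches (90 deg, 24 wide, 12 deep) at x -90, -30, 30, 90; a bar lies across a pair, along y. Rail tops 38 up; axis of a bar lying home 41 up. Open between the rails
- bar_80_mid (a point): middle of the axis of the shortest sound bar, a loose plain round stone core, dark grey, 80 mm long, 21 mm diameter, about 75 g, lying on the bench (axis 10.5 mm above it). The point's z axis runs along the bar; either end may lead.
- bar_98_mid (a point): middle of the axis of the second shortest sound bar, a loose plain round stone core, beige, 98 mm long, 21 mm diameter, about 92 g, lying on the bench (axis 10.5 mm above it). The point's z axis runs along the bar; either end may lead.
- bar_118_mid (a point): middle of the axis of the second longest sound bar, a loose plain round stone core, pale grey, 118 mm long, 21 mm diameter, about 110 g, lying on the bench (axis 10.5 mm above it). The point's z axis runs along the bar; either end may lead.
- bar_140_mid (a point): middle of the axis of the longest sound bar, a loose plain round stone core, white, 140 mm long, 21 mm diameter, about 131 g, lying on the bench (axis 10.5 mm above it). The point's z axis runs along the bar; either end may lead.
- beater: loose beater lying on the bench: straight round wooden stick, 270 mm long, 10 mm diameter, with a black rubber ball of 28 mm diameter centred on one end, 35 g in all. Origin on the axis at the middle of the stick (9.5 mm above the bench at the start), x along it to the ball; it balances 29 mm from there towards the ball. Lying home on the bars its axis is 56.5 mm above the bench
- bottle: bystander: loose white squeeze bottle standing on the far side of the frame, 37 mm diameter, 116 mm high; origin under its base
- small_ring: bystander: loose turned stone ring lying flat on the far side of the frame, 52 mm diameter, 14 mm high; origin under its centre
Mind the look-alikes: they are no part of the job. What is shaped like the part that bears bar_98_mid but purple or yellow is not meant.

How it is judged:
By the outcome, as a careful person would: the job done as asked, in the order asked, and still so for the second after the job is handed in, with the robot touching nothing.
It also fails if it takes over 106 s, if anything falls off the work surface, if the arm or the gripper's body presses on something with over 40 N, if the wrist force passes 120 N, or if a joint passes its speed limit or range.

### The arm

A 6-joint arm with a two-finger parallel gripper is mounted at the origin on a cart in front of the work surface, level with it; the furniture and walls round the work are solid. World frame = base frame: x ahead of the robot, y to its left, z up, the work surface at z = 0. Lengths are in m, angles in rad, forces in N, time in s.
With the tool pointing down it reaches from about 0.375 to 0.9 m from the base axis. Payload 3.1 kg.
Tool frame: the origin (TCP) lies midway between the tips of the shut fingers; the grasp point (between the pads) lies 19 mm behind it; z points along the fingers, y is the line along which they close (so a half turn about z gives the same grasp; the last joint's range is limited). The gripper opens to 87 mm and grips with 3 to 60 N. Pads are 19 mm wide; open, the fingers measure 117 mm over their backs; the gripper's body (75 mm by 190 mm) begins 51 mm behind the grasp point.
Start: joints at [1.147, 0.527, 1.433, -0, 1.181, -0.178], TCP at [0.151, 0.606, 0.223] pointing down, gripper open.
Joint ranges: [-3.08, 3.08], [-0.75, 2.2], [0.22, 2.44], [-1.43, 4.57], [0, 2.65], [-2.85, 2.85]. Speed limits (rad/s): [2.79, 2.79, 3.14, 3.14, 3.14, 3.14].

### API

Orientations are given as a unit quaternion [x, y, z, w].
In Python, from cell import r gives the robot as it stands. Calls block until the motion is done:
- r.move_ptp(position, orientation): joint-space move of the TCP to a pose.
- r.servo_line(position, rot=None, max_speed=0.15): straight line of the TCP; rot=None keeps the orientation; max_speed is the mean speed in m/s.
- r.goto_joints(angles): joint-space move.
- r.command_gripper(opening, force=None): opening from 0.0 (shut) to 1.0 (fully open); force is the grip in N (None keeps the last); returns when the fingers have stopped.
- r.sleep(seconds).
- r.inverse_kinematics(position, orientation): joint angles nearest the present ones, or None.
- r.grab_frame(name): name is "scene" or "side" or "wrist"; returns (picture, depth): 384x512x3 uint8, red, green, blue; 384x512 float32, m along the optical axis (not along the pixel's ray), 0 where there is no reading.
- r.camera_params(name): a dict with "fx", "fy", "cx", "cy" (pixels), "dist" ([k1, k2, p1, p2, k3] as OpenCV has them; the pictures are not rectified), "position" and "rotation" of the camera in the world. Camera axes: x right, y down, z forward; pixel columns grow to the right and rows downward; lengths in m; the calibration is good to about 2 mm. A picture is of the moment at which its call begins: read the wrist's pose just before it. camera_params takes no time and is no camera call; for the wrist camera it gives the pose at the moment of the call.
A pose or a line that the arm cannot do raises r.MotionError and nothing moves.
- r.close_job(): hands the job in; it is judged then, once.
Trained networks look in the newest picture that a camera, given by its name, has taken for a name from the list of things; names that differ only in an ending like _2 or _b are one class to them, and where a whole thing is asked for, a point or a joint stands for the part that bears it (a point fixed in the world has none). Each returns a list of dicts, best first, with "p" (0 to 1); they miss things now and then, are a little off and sometimes report something else, mostly with a low value. They report only what shows in the picture. A call takes as long as a camera call. They do not tell look-alikes from the thing itself.
- r.spot_in(camera, query): "extent" ([centre column, centre row, width, height] in pixels, round what is visible of it).
- r.outline_of(camera, query): "pixels" (384x512 bool, what is visible of it) and "extent" ([centre column, centre row, width, height] in pixels, round what is visible of it).
- r.landmark_of(camera, query): "at" ([column, row] in pixels: a listed point, or the origin of a listed thing).
Readings, each from a call of its own:
- r.current_time(): time.
- r.current_joints(): joint angles.
- r.current_dq(): joint speeds.
- r.current_joint_torque(): joint torques, N m.
- r.current_position(): TCP position.
- r.current_tool_rot(): TCP orientation.
- r.current_ft_force(): force on the tool from outside, world axes, zero at the start.
- r.current_wrist_torque(): the same for the moment, N m.
- r.current_grip_width(): opening from 0.0 (shut) to 1.0 (fully open).
- r.current_gripper_force(): force on a finger pad.
Only numpy, scipy, OpenCV 4.12 (cv2) and the standard library are available. Lean on these libraries where they do the work, as an engineer would, in place of code of your own. Each camera call takes 0.05 s, during which the arm holds its last target. There are 200 camera calls.

## Working session

There is one attempt and no reset: what is moved stays moved. The work goes in short steps, each a Python script; the robot and the scene stay as the last script left them, time stands still between calls to the robot, and variables do not carry over. Pictures are saved under pics/ and viewed, at most 14 in all, crops included, and the job is handed in when it is done.

```bash
ls; mkdir -p pics; python3 - <<'E'
from cell import r
import cv2,numpy as np
for n in ("scene","side"):
    im,d=r.grab_frame(n); cv2.imwrite(f"pics/{n}0.png",im[:,:,::-1]); np.save(f"pics/{n}0.npy",d)
    p=r.camera_params(n); print(n,{k:np.round(v,4).tolist() for k,v in p.items()})
    for q in ["frame","bar_80_mid","bar_98_mid","bar_118_mid","bar_140_mid","beater","bottle","small_ring"]:
        print(q,[(round(x["p"],2),np.round(x["at"]).tolist()) for x in r.landmark_of(n,q)][:5])
print(r.current_time(), r.camera_params("wrist"))
E
```

```text
pics
scene {'fx': 422.6606, 'fy': 422.6606, 'cx': 257.6401, 'cy': 197.0166, 'dist': [-0.0186, 0.0, 0.0, 0.0, 0.0], 'position': [-0.3061, -0.8187, 1.0383], 'rotation': [0.828, -0.3531, 0.1656, -0.403]}
frame [(0.61, [260.0, 207.0])]
bar_80_mid [(0.54, [307.0, 277.0])]
bar_98_mid [(0.62, [143.0, 188.0]), (0.49, [214.0, 180.0]), (0.48, [249.0, 174.0]), (0.43, [183.0, 179.0]), (0.4, [224.0, 220.0])]
bar_118_mid [(0.63, [350.0, 262.0])]
bar_140_mid [(0.49, [176.0, 203.0])]
beater [(0.72, [303.0, 253.0])]
bottle [(0.69, [279.0, 185.0])]
small_ring [(0.58, [321.0, 208.0])]
side {'fx': 403.9274, 'fy': 403.9274, 'cx': 248.5769, 'cy': 190.9112, 'dist': [0.0169, 0.0, 0.0, 0.0, 0.0], 'position': [0.3836, 1.0688, 0.8242], 'rotation': [-0.0952, 0.8936, -0.4372, 0.0354]}
frame []
bar_80_mid [(0.44, [300.0, 140.0])]
bar_98_mid [(0.95, [308.0, 314.0]), (0.69, [232.0, 248.0]), (0.64, [247.0, 193.0]), (0.54, [252.0, 282.0]), (0.45, [195.0, 216.0])]
bar_118_mid [(0.49, [265.0, 129.0])]
bar_140_mid [(0.8, [300.0, 261.0]), (0.17, [187.0, 197.0])]
beater [(0.7, [280.0, 148.0])]
bottle [(0.64, [187.0, 196.0]), (0.52, [302.0, 141.0]), (0.35, [300.0, 261.0])]
small_ring [(0.56, [212.0, 161.0]), (0.31, [282.0, 149.0])]
0.9 {'fx': 289.84030482436475, 'fy': 289.84030482436475, 'cx': 257.58761429159546, 'cy': 191.14349189661985, 'dist': array([-0.03737163,  0.        ,  0.        ,  0.        ,  0.        ]), 'position': array([0.08296423, 0.62349162, 0.38634547]), 'rotation': array([0.78123109, 0.61073667, 0.07925237, 0.10196942])}
```

View pics/scene0.png

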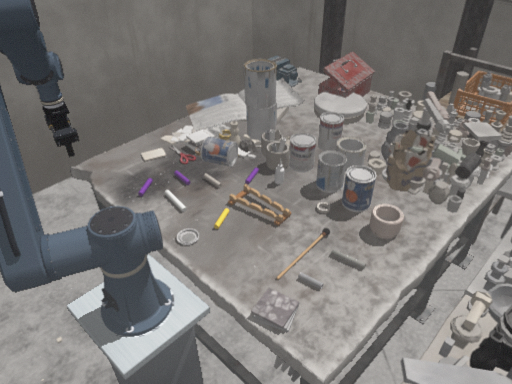

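View pics/side0.png

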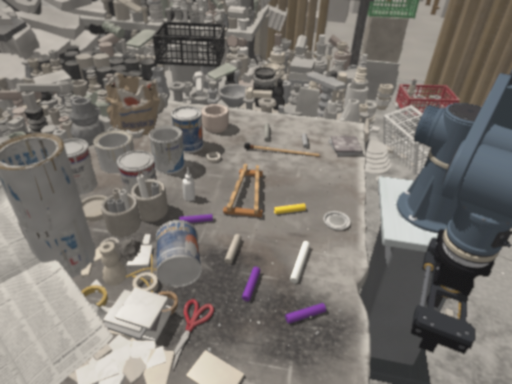

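The scene view shows:
- 140 bar (white): scene (176,203), side (300,261)
- 98 bar (beige): scene (212,181), side (232,248)
- 118 bar (pale grey): scene (347,259)
- 80 bar (dark grey): scene (311,282)
- Beater: (303,253), with its ball at (326,233)
- Frame: (260,205)

The purple and yellow bars are decoys.

```bash
cat > h.py <<'E'
import numpy as np, cv2
from scipy.spatial.transform import Rotation as R
def rays(p,uv):
    uv=np.asarray(uv,float).reshape(-1,1,2)
    K=np.array([[p["fx"],0,p["cx"]],[0,p["fy"],p["cy"]],[0,0,1]])
    n=cv2.undistortPoints(uv,K,np.asarray(p["dist"],float))[:,0]
    return R.from_quat(p["rotation"]).apply(np.c_[n,np.ones(len(n))])
def onplane(p,uv,z):
    d=rays(p,uv); o=np.asarray(p["position"]); return o+d*((z-o[2])/d[:,2])[:,None]
def deproj(p,uv,dep):
    return np.asarray(p["position"])+rays(p,uv)*np.asarray(dep)[:,None]
def tri(ps,uvs):
    A=np.zeros((3,3));b=np.zeros(3)
    for p,uv in zip(ps,uvs):
        d=rays(p,[uv])[0];d/=np.linalg.norm(d);M=np.eye(3)-np.outer(d,d);A+=M;b+=M@np.asarray(p["position"])
    return np.linalg.solve(A,b)
def project(p,X):
    Rm=R.from_quat(p["rotation"]).inv().as_matrix(); K=np.array([[p["fx"],0,p["cx"]],[0,p["fy"],p["cy"]],[0,0,1]])
    return cv2.projectPoints(np.asarray(X,float).reshape(-1,1,3),Rm,-Rm@np.asarray(p["position"]),K,np.asarray(p["dist"],float))[0][:,0]
def down(yaw): # tool pointing down, tool y axis (closing) at angle yaw+90deg; tool x along yaw
    return (R.from_euler("z",yaw)*R.from_euler("x",np.pi)).as_quat()
E
python3 - <<'E'
from cell import r
from h import *
ps=r.camera_params("scene");pd=r.camera_params("side")
for n,a,b in [("80",(311,282),(306,141)),("98",(212,181),(232,248)),("118",(347,259),(267,131)),("140",(175,202),(300,261)),("beater",(303,253),(280,150)),("ball",(326,233),(248,147)),("frame",(260,205),(245,193)),("bottle",(281,181),(188,190)),("ring",(322,207),(213,157))]:
    print(n,tri([ps,pd],[a,b]).round(3),onplane(ps,[a],.01)[0].round(3),onplane(pd,[b],.01)[0].round(3))
print(R.from_quat(r.current_tool_rot()).as_matrix().round(3), R.from_quat(r.camera_params("wrist")["rotation"]).as_matrix().round(3))
E
```

```text
80 [ 0.425 -0.325  0.008] [ 0.427 -0.326  0.01 ] [ 0.422 -0.318  0.01 ]
98 [0.569 0.306 0.009] [0.567 0.305 0.01 ] [0.571 0.306 0.01 ]
118 [ 0.583 -0.352  0.014] [ 0.586 -0.351  0.01 ] [ 0.584 -0.36   0.01 ]
140 [0.381 0.309 0.006] [0.378 0.305 0.01 ] [0.381 0.312 0.01 ]
beater [ 0.51  -0.228  0.01 ] [ 0.507 -0.228  0.01 ] [ 0.512 -0.229  0.01 ]
ball [ 0.636 -0.225  0.01 ] [ 0.639 -0.225  0.01 ] [ 0.634 -0.222  0.01 ]
frame [0.589 0.053 0.009] [0.591 0.053 0.01 ] [0.587 0.057 0.01 ]
bottle [0.764 0.095 0.015] [0.762 0.097 0.01 ] [0.771 0.083 0.01 ]
ring [ 0.745 -0.126  0.009] [ 0.744 -0.127  0.01 ] [ 0.745 -0.125  0.01 ]
[[-0.97   0.242  0.   ]
 [ 0.242  0.97   0.   ]
 [-0.     0.    -1.   ]] [[ 0.241  0.938  0.248]
 [ 0.97  -0.233 -0.063]
 [-0.001  0.256 -0.967]]
```

```bash
python3 - <<'E'
from cell import r
from h import *
import pickle
out=[]
T=[("L1",.44,.30,.20,["bar_98_mid","bar_140_mid"]),("L2",.50,.24,.26,["bar_98_mid","bar_140_mid"]),
("F1",.56,.08,.18,["frame"]),("F2",.60,.0,.22,["frame"]),
("R1",.50,-.26,.22,["bar_80_mid","bar_118_mid","beater"]),("R2",.47,-.31,.18,["bar_80_mid","bar_118_mid","beater"])]
for n,x,y,z,qs in T:
    r.move_ptp([x,y,z],down(np.pi+np.arctan2(y,x)))
    p=r.camera_params("wrist"); im,d=r.grab_frame("wrist"); cv2.imwrite(f"pics/{n}.png",im[:,:,::-1])
    dd={q:r.outline_of("wrist",q) for q in qs}; lm={q:r.landmark_of("wrist",q) for q in qs}
    out.append((n,p,im,d,dd,lm))
    for q in qs: print(n,q,[(round(o["p"],2),np.round(o["extent"]).tolist()) for o in dd[q]],[(round(o["p"],2),np.round(o["at"]).tolist()) for o in lm[q]])
    print(r.current_time(),r.current_joints().round(2))
pickle.dump(out,open("views.pkl","wb"))
m=[cv2.resize(cv2.imread(f"pics/{t[0]}.png"),(400,300)) for t in T]
cv2.imwrite("pics/mA.png",np.vstack([np.hstack([m[0],m[1]]),np.hstack([m[4],m[5]])]))
cv2.imwrite("pics/mF.png",np.hstack([cv2.resize(cv2.imread("pics/F1.png"),(400,300)),cv2.resize(cv2.imread("pics/F2.png"),(400,300))]))
E
```

```text
L1 bar_98_mid [(0.95, [410.0, 191.0, 29.0, 79.0]), (0.89, [305.0, 254.0, 64.0, 53.0]), (0.59, [215.0, 254.0, 49.0, 48.0]), (0.58, [120.0, 71.0, 25.0, 90.0])] [(0.77, [211.0, 253.0]), (0.71, [307.0, 253.0]), (0.71, [410.0, 187.0]), (0.56, [119.0, 74.0])]
L1 bar_140_mid [(0.59, [293.0, 136.0, 95.0, 88.0])] [(0.62, [295.0, 139.0])]
2.7083 [ 0.39  0.43  1.69  0.    1.02 -1.78]
L2 bar_98_mid [(0.94, [188.0, 285.0, 16.0, 32.0]), (0.81, [279.0, 224.0, 60.0, 43.0]), (0.77, [366.0, 214.0, 59.0, 38.0]), (0.72, [185.0, 76.0, 18.0, 77.0]), (0.71, [447.0, 143.0, 16.0, 69.0])] [(0.91, [184.0, 77.0]), (0.89, [452.0, 143.0]), (0.86, [186.0, 268.0]), (0.8, [364.0, 214.0]), (0.77, [282.0, 223.0])]
L2 bar_140_mid [(0.61, [343.0, 109.0, 89.0, 69.0])] [(0.74, [343.0, 109.0])]
3.4583 [ 0.25  0.39  1.57  0.    1.19 -1.77]
F1 frame [(0.82, [225.0, 195.0, 224.0, 103.0])] [(0.96, [225.0, 190.0])]
4.3833 [-0.05  0.5   1.63  0.    1.01 -1.77]
F2 frame [(0.64, [294.0, 148.0, 198.0, 100.0])] []
5.0083 [-0.18  0.5   1.5   0.    1.15 -1.76]
R1 bar_80_mid [(0.78, [186.0, 142.0, 54.0, 51.0])] [(0.69, [189.0, 142.0])]
R1 bar_118_mid [(0.77, [228.0, 252.0, 73.0, 55.0])] [(0.62, [225.0, 252.0])]
R1 beater [(0.67, [276.0, 152.0, 110.0, 183.0])] [(0.98, [277.0, 163.0])]
6.4333 [-0.68  0.45  1.59  0.    1.1  -1.77]
R2 bar_80_mid [(0.7, [230.0, 151.0, 63.0, 62.0])] [(0.71, [229.0, 153.0]), (0.59, [330.0, 162.0])]
R2 bar_118_mid [(0.92, [281.0, 265.0, 78.0, 63.0])] [(0.94, [278.0, 269.0])]
R2 beater [(0.97, [327.0, 149.0, 142.0, 186.0])] [(0.6, [329.0, 160.0])]
7.1667 [-0.78  0.5   1.63  0.    1.01 -1.77]
```

View pics/mA.png

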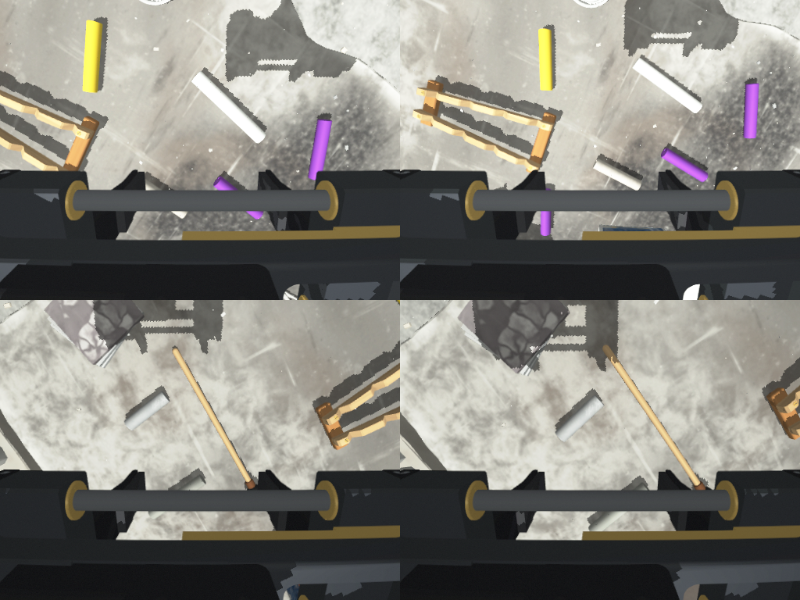

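View pics/mF.png

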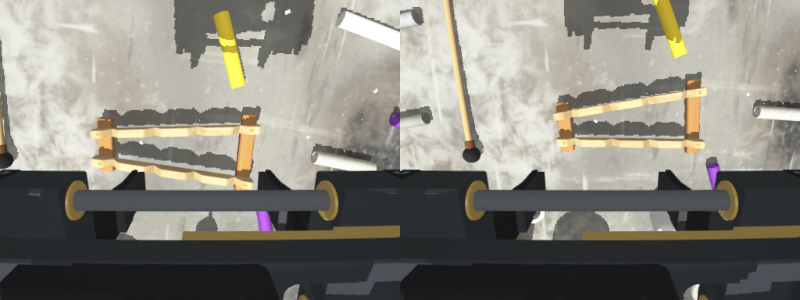

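The left views show the white 140 bar and the beige 98 bar. The right views show the 80 bar and the beater, with the 118 bar half hidden by the gripper. The frame's wide end points to image-right, which is about +y. Next I measure from these views.

```bash
cat > meas.py <<'E'
from h import *
from scipy.optimize import least_squares
def cloud(p,d,mask):
    v,u=np.nonzero(mask&(d>0)); return deproj(p,np.c_[u,v],d[v,u])
def barfit(p,mask,z=.0105):
    c=max(cv2.findContours(mask.astype(np.uint8),0,cv2.CHAIN_APPROX_NONE)[0],key=cv2.contourArea)[:,0]
    X=onplane(p,c,z)[:,:2]
    (c,s,a)=cv2.minAreaRect((X*1000).astype(np.float32)); B=cv2.boxPoints((c,s,a))
    e=[B[1]-B[0],B[2]-B[1]]; e=max(e,key=np.linalg.norm)
    return np.array(c)/1000,np.degrees(np.arctan2(e[1],e[0]))%180,sorted(s)
def half(x): return .0225+(x+.09)/.18*.0165
def framefit(P,x0):
    def res(q):
        c,s=np.cos(q[2]),np.sin(q[2]); D=P[:,:2]-q[:2]; x=D@[c,s]; y=D@[-s,c]
        lat=np.abs(y)-half(x); h=.038-np.clip(.012-np.min(np.abs(x[:,None]-np.array([-.09,-.03,.03,.09])),1),0,None)
        return np.r_[np.maximum(np.abs(lat)-.0045,0),np.clip(P[:,2]+q[3]-h,-.002,.004)*.7*(np.abs(lat)<.0045),np.maximum(np.abs(x)-.118,0)]
    best=None
    for dx in (-.03,-.02,-.01,0,.01,.02,.03):
        s0=np.r_[x0[:2]+dx*np.array([np.cos(x0[2]),np.sin(x0[2])]),x0[2],0]
        o=least_squares(res,s0,loss="soft_l1",f_scale=.002,x_scale=[.01,.01,.05,.005])
        if best is None or o.cost<best.cost: best=o
    return best
E
python3 - <<'E'
from meas import *; import pickle
for n,p,im,d,dd,lm in pickle.load(open("views.pkl","rb")):
    for q in dd:
        for o in dd[q]:
            m=o["pixels"]; P=cloud(p,d,m)
            if q.startswith("bar"):
                c,a,s=barfit(p,m); print(n,q,round(o["p"],2),c.round(4),round(a,1),np.round(s,0),"top",np.percentile(P[:,2],[50,90,98]).round(4),"rgb",im[m].mean(0).round())
            elif q=="frame":
                Q=P[P[:,2]>.023]; print(n,len(P),len(Q),np.percentile(P[:,2],[5,50,95,99]).round(4))
                o=framefit(Q,np.array([.59,.055,np.pi/2])); print(n,o.x.round(4),np.degrees(o.x[2]),o.cost)
            else: print(n,"beater",[barfit(p,m,.0095)],np.percentile(P[:,2],[50,90,99]).round(4))
    g=d[:150][d[:150]>0]; 
E
```

```text
L1 bar_98_mid 0.95 [0.3505 0.4733] 31.4 [ 25. 100.] top [0.0203 0.0226 0.0234] rgb [180.  96. 220.]
L1 bar_98_mid 0.89 [0.4897 0.3821] 92.0 [21. 36.] top [0.0207 0.0227 0.0233] rgb [154.  84. 190.]
L1 bar_98_mid 0.59 [0.5574 0.2808] 120.1 [16. 23.] top [0.0203 0.0224 0.0231] rgb [190. 188. 178.]
L1 bar_98_mid 0.58 [0.4339 0.1016] 24.9 [ 25. 101.] top [0.0209 0.0229 0.0236] rgb [234. 226.  84.]
L1 bar_140_mid 0.59 [0.3798 0.3139] 81.5 [ 23. 145.] top [0.0208 0.0227 0.0234] rgb [243. 243. 241.]
L2 bar_98_mid 0.94 [0.7292 0.2223] 21.3 [25. 60.] top [0.0206 0.0226 0.0232] rgb [176.  98. 212.]
L2 bar_98_mid 0.81 [0.5677 0.308 ] 86.8 [ 26. 104.] top [0.0204 0.0228 0.0237] rgb [208. 206. 198.]
L2 bar_98_mid 0.77 [0.4936 0.4161] 85.5 [ 22. 106.] top [0.0209 0.0228 0.0237] rgb [177.  95. 213.]
L2 bar_98_mid 0.72 [0.4331 0.1019] 24.7 [ 22. 100.] top [0.0211 0.023  0.0238] rgb [243. 237.  91.]
L2 bar_98_mid 0.71 [0.3506 0.4737] 31.3 [ 25. 101.] top [0.0204 0.0228 0.0236] rgb [183.  98. 223.]
L2 bar_140_mid 0.61 [0.3793 0.3144] 82.4 [ 22. 144.] top [0.0209 0.0227 0.0235] rgb [249. 250. 249.]
F1 
[... 232 characters left out ...]
2252320515 0.0006771285272389857
R1 bar_80_mid 0.78 [ 0.4263 -0.3231] 99.6 [21. 84.] top [0.0212 0.023  0.0237] rgb [190. 194. 190.]
R1 bar_118_mid 0.77 [ 0.5783 -0.316 ] 98.0 [23. 46.] top [0.0207 0.0226 0.0235] rgb [147. 150. 141.]
R1 beater [(array([ 0.50096033, -0.2314431 ]), np.float32(3.766176), [17.9657039642334, 274.3233947753906])] [0.0145 0.019  0.0241]
R2 bar_80_mid 0.7 [ 0.4267 -0.322 ] 99.7 [22. 82.] top [0.0212 0.0229 0.0237] rgb [186. 189. 186.]
R2 bar_118_mid 0.92 [ 0.5884 -0.3821] 99.6 [23. 66.] top [0.0204 0.0223 0.023 ] rgb [151. 153. 144.]
R2 beater [(array([ 0.50053967, -0.23028281]), np.float32(4.7387624), [19.84082794189453, 275.05169677734375])] [0.0143 0.0184 0.0216]
```

```bash
python3 - <<'E'
from cell import r
from meas import *; import pickle
V=pickle.load(open("views.pkl","rb")); V={v[0]:v for v in V}
c,s=np.cos(1.6487),np.sin(1.6487); O=np.array([.5814,.0449])
def W(x,y,z): return np.r_[O+[c*x-s*y,s*x+c*y],z]
ims=[]
for n in("F1","F2"):
    _,p,im,*_=V[n]; im=im[:,:,::-1].copy(); im=cv2.resize(im,None,fx=2,fy=2)
    for sg in(1,-1):
        for x in(-.118,-.09,-.03,.03,.09,.118):
            for dy in(-.0055,.0055):
                z=.026 if abs(x)<.1 else .038
                u=project(p,W(x,sg*half(x)+dy,z+.0016))[0]*2; cv2.circle(im,tuple(int(t) for t in u),2,(0,0,255),-1)
    ims.append(im[140:440,150:850][:, :700])
cv2.imwrite("pics/ov.png",np.vstack(ims))
ps=r.camera_params("scene"); d=np.load("pics/scene0.npy"); P=cloud(ps,d,np.ones_like(d,bool))
for nm,q in [("98",(.568,.308)),("118",(.585,-.354)),("80",(.4265,-.3225)),("140",(.3795,.314)),("F",(.581,.045)),("beater",(.51,-.23))]:
    k=(np.hypot(P[:,0]-q[0],P[:,1]-q[1])<.17)&(P[:,2]>.055)&(P[:,2]<.5); D=P[k]
    print(nm,k.sum(), np.c_[D,np.hypot(D[:,0]-q[0],D[:,1]-q[1])][np.argsort(np.hypot(D[:,0]-q[0],D[:,1]-q[1]))[:60:20]].round(3).tolist())
E
```

```text
98 592 [[0.649, 0.341, 0.073, 0.088], [0.661, 0.322, 0.08, 0.094], [0.658, 0.344, 0.072, 0.097]]
118 77 [[0.745, -0.358, 0.056, 0.16], [0.749, -0.354, 0.079, 0.164], [0.75, -0.37, 0.074, 0.166]]
80 0 []
140 0 []
F 2 [[0.74, 0.101, 0.06, 0.169]]
beater 0 []
```

View pics/ov.png

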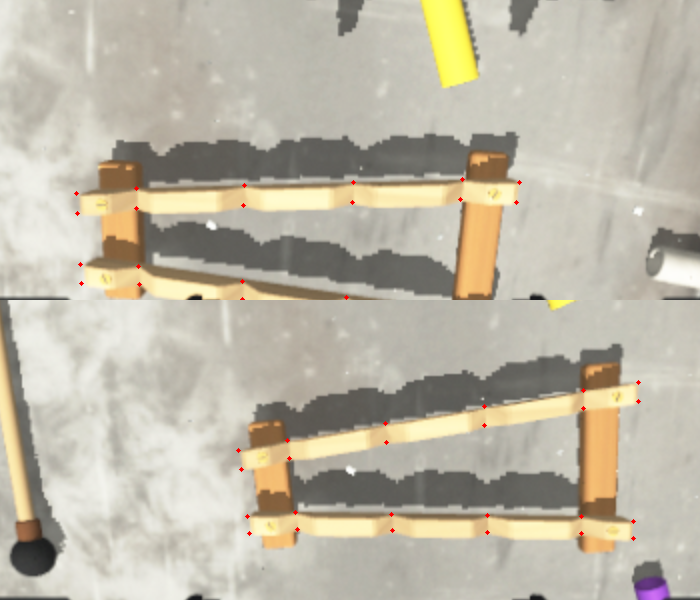

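The model points land on the notches in both views, so the frame pose is good. A can stands close to the 98 bar, so I check its outline before picking there.

```bash
python3 - <<'E'
from cell import r
from meas import *
ps=r.camera_params("scene"); d=np.load("pics/scene0.npy"); P=cloud(ps,d,np.ones_like(d,bool))
for lo in (.03,.06,.075,.09):
    D=P[(P[:,2]>lo)&(P[:,2]<.4)]
    for y in np.arange(.22,.42,.02):
        k=D[(abs(D[:,1]-y)<.01)&(D[:,0]>.5)&(D[:,0]<.8)]
        if len(k): print(lo,round(y,2),"minx",k[:,0].min().round(3),"z there",k[k[:,0].argmin(),2].round(3),"zmax",k[:,2].max().round(3))
E
```

```text
0.03 0.22 minx 0.8 z there 0.034 zmax 0.054
0.03 0.32 minx 0.656 z there 0.07 zmax 0.109
0.03 0.34 minx 0.645 z there 0.061 zmax 0.114
0.03 0.36 minx 0.642 z there 0.049 zmax 0.114
0.03 0.38 minx 0.634 z there 0.07 zmax 0.113
0.03 0.4 minx 0.626 z there 0.044 zmax 0.115
0.06 0.32 minx 0.656 z there 0.07 zmax 0.109
0.06 0.34 minx 0.645 z there 0.061 zmax 0.114
0.06 0.36 minx 0.644 z there 0.061 zmax 0.114
0.06 0.38 minx 0.634 z there 0.07 zmax 0.113
0.06 0.4 minx 0.629 z there 0.066 zmax 0.115
0.075 0.32 minx 0.661 z there 0.08 zmax 0.109
0.075 0.34 minx 0.657 z there 0.086 zmax 0.114
0.075 0.36 minx 0.65 z there 0.076 zmax 0.114
0.075 0.38 minx 0.636 z there 0.078 zmax 0.113
0.075 0.4 minx 0.629 z there 0.076 zmax 0.115
0.09 0.32 minx 0.675 z there 0.091 zmax 0.109
0.09 0.34 minx 0.663 z there 0.091 zmax 0.114
0.09 0.36 minx 0.658 z there 0.1 zmax 0.114
0.09 0.38 minx 0.644 z there 0.094 zmax 0.113
0.09 0.4 minx 0.637 z there 0.092 zmax 0.115
```

```bash
cat > act.py <<'E'
from cell import r
from h import *
F=np.array([.5814,.0449]); FY=1.6487; ZG=.003
def W(x,y=0): c,s=np.cos(FY),np.sin(FY); return F+[c*x-s*y,s*x+c*y]
def best(pos,a,tilt=None):
    """orientation with tool x along angle a (or a+pi), least joint motion with j6 kept central"""
    j0=r.current_joints(); o=[]
    for k in (0,np.pi):
        q=down(a+k)
        if tilt is not None: q=(R.from_rotvec(tilt)*R.from_quat(q)).as_quat()
        j=r.inverse_kinematics(pos,q)
        if j is not None: o.append((np.abs(j-j0).max()+.3*abs(j[5]),q))
    return min(o,key=lambda t:t[0])[1]
def pick(xy,a,z=ZG,force=30,open_=.5,lift=.10,tilt=None):
    P=lambda h:[xy[0],xy[1],h]
    r.command_gripper(open_); q=best(P(z+lift),a,tilt); r.move_ptp(P(z+lift),q); r.servo_line(P(z),max_speed=.12)
    r.command_gripper(0.,force); r.servo_line(P(z+lift),max_speed=.15)
    print("width mm",round(r.current_grip_width()*87,1),"F",r.current_gripper_force(),"t",r.current_time())
def place(x,z=.0335+.0008,open_=.46,y=0,a=FY+np.pi/2):
    c=W(x,y); P=lambda h:[c[0],c[1],h]
    r.move_ptp(P(.13),best(P(.13),a)); r.servo_line(P(z),max_speed=.1)
    r.command_gripper(open_); r.servo_line(P(.13),max_speed=.18)
    print("placed t",r.current_time(),"ft",r.current_ft_force().round(1))
E
python3 - <<'E'
from act import *
pick([.4265,-.3225],np.radians(99.6)); place(-.09)
im,_=r.grab_frame("wrist"); cv2.imwrite("pics/p80.png",im[:,:,::-1])
E
```

```text
width mm 20.3 F 29.98101979494095 t 11.2417
placed t 14.9333 ft [ 0.5 -0.5 -0.7]
```

View pics/p80.png

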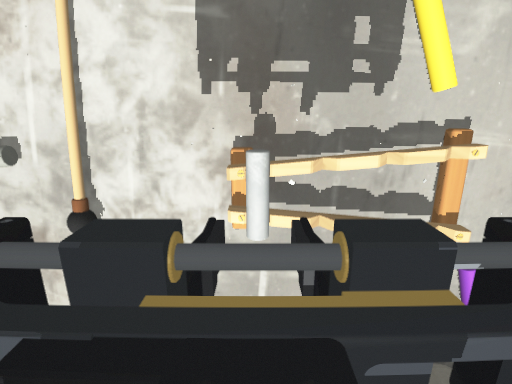

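The 80 bar lies in the narrow pair of notches, around (258,195). Next is a clear view of the 118 bar, then its pick and the 140 bar's.

```bash
python3 - <<'E'
from act import *
from meas import barfit
q=[.66,-.33,.16]; r.move_ptp(q,best(q,np.pi-.4))
p=r.camera_params("wrist"); im,d=r.grab_frame("wrist"); cv2.imwrite("pics/p118.png",im[:,:,::-1])
c=None
for o in r.outline_of("wrist","bar_118_mid"):
    f=barfit(p,o["pixels"]); print(o["p"],f)
    if np.hypot(*(f[0]-[.5846,-.354]))<.012 and 112<f[2][1]<128 and c is None: c=f
E
cat > /dev/null
```

```text
0.93 (array([ 0.58354926, -0.35410095]), np.float32(98.83549), [20.932811737060547, 120.2846450805664])
```

```bash
python3 - <<'E'
from act import *
pick([.5837,-.3541],np.radians(98.9)); place(.03)
pick([.3796,.3142],np.radians(82)); place(.09)
im,_=r.grab_frame("wrist"); cv2.imwrite("pics/p140.png",im[:,:,::-1])
E
```

```text
width mm 20.1 F 29.99441921710968 t 19.8167
placed t 23.8667 ft [-0.2  0.1 -0.1]
width mm 20.3 F 29.998791217803955 t 27.775
placed t 31.2833 ft [-0.1 -0.7  0.7]
```

View pics/p140.png

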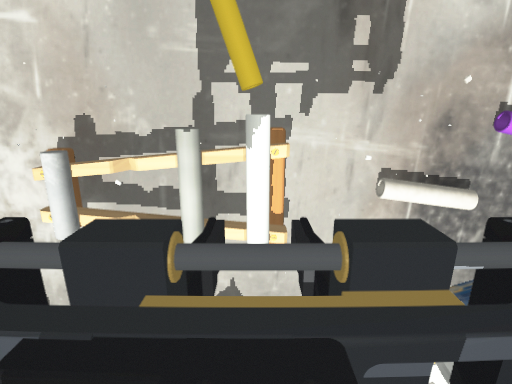

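The 80, 118 and 140 bars are in at about (63,195), (190,185) and (258,180), with one slot free. The 98 bar is near the can. I grip it off-centre with a slight tilt, move it clear, then regrasp at its centre.

```bash
python3 - <<'E'
from act import *
a=np.radians(86.8); u=np.array([np.cos(a),np.sin(a)]); c=np.array([.5677,.308]); g=c-.034*u; D=np.array([-.06,-.03])
tilt=-np.radians(4)*np.r_[u,0]
pos=[*g,.10]; r.command_gripper(.35); q=best(pos,a,tilt); print(R.from_quat(q).as_matrix()[:,2].round(3))
r.move_ptp(pos,q); r.servo_line([*g,.005],max_speed=.1); print("ft",r.current_ft_force().round(1))
r.command_gripper(0.,35); print(r.current_grip_width()*87)
r.servo_line([*g,.015]); r.servo_line([*(g+D),.015],max_speed=.12); r.servo_line([*(g+D),.0052],max_speed=.05)
r.command_gripper(.35); r.servo_line([*(g+D),.09])
pick(c+D,a); place(-.03)
q=[.60,.06,.25]; r.move_ptp(q,best(q,np.pi)); 
q=[.66,.06,.22]; r.move_ptp(q,best(q,np.pi)); im,_=r.grab_frame("wrist"); cv2.imwrite("pics/p98.png",im[:,:,::-1])
im,_=r.grab_frame("scene"); cv2.imwrite("pics/s98.png",im[:,:,::-1]); print(r.current_time())
E
```

```text
[ 0.07  -0.004 -0.998]
ft [ 0.7 -0.6  0.4]
20.022547401181484
width mm 20.1 F 29.999670088291168 t 40.1667
placed t 43.7 ft [-0.3 -0.2  0.7]
44.7583
```

View pics/p98.png

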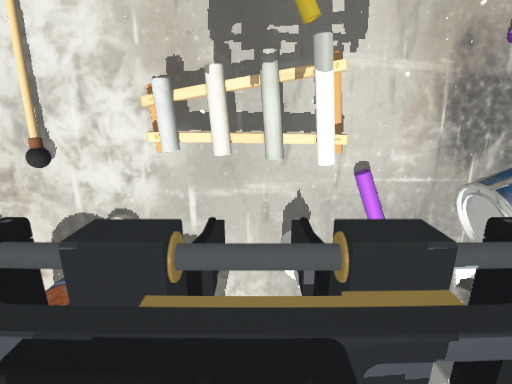

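All four bars lie in order at about (165,113), (219,110), (272,105) and (325,100). I measure their centring and the beater from a new view.

```bash
python3 - <<'E'
from act import *
from meas import barfit
c,s=np.cos(FY),np.sin(FY)
p=r.camera_params("wrist")
for n in (80,98,118,140):
    for o in r.outline_of("wrist",f"bar_{n}_mid"):
        f=barfit(p,o["pixels"],.0425); d=f[0]-F; print(n,round(o["p"],2),"frame mm",np.round([1000*(d@[c,s]),1000*(d@[-s,c])],1),round(float(f[1]),1),np.round(f[2]))
for q in ([.64,-.20,.24],[.66,-.26,.20]):
    r.move_ptp(q,best(q,np.pi-.3)); p=r.camera_params("wrist"); im,d=r.grab_frame("wrist")
    o=r.outline_of("wrist","beater")[0]; v,k=np.nonzero(o["pixels"]); X=onplane(p,np.c_[k,v],.0095)[:,:2]
    # stick axis from the thin part
    m=X[:,0]<.60; (vx,vy,x0,y0)=cv2.fitLine((X[m]*1000).astype(np.float32),cv2.DIST_HUBER,0,.01,.01)[:,0]; 
    if vx<0: vx,vy=-vx,-vy
    t=(X*1000-[x0,y0])@[vx,vy]; print("ang",np.degrees(np.arctan2(vy,vx)),"ends",np.array([x0,y0])+np.outer([t.min(),t.max()],[vx,vy]),o["extent"])
    print(onplane(p,[r.landmark_of("wrist","beater")[0]["at"]],.0095))
cv2.imwrite("pics/bt.png",im[:,:,::-1]); print(r.current_time())
E
```

```text
80 0.58 frame mm [-90.2   1.1] 4.8 [23. 82.]
98 0.95 frame mm [ 142.9 -111.9] 18.4 [23. 68.]
98 0.63 frame mm [297.8  58.5] 10.3 [ 5. 13.]
98 0.6 frame mm [75.7 99.1] 26.0 [20. 25.]
98 0.55 frame mm [-30.2   1. ] 4.3 [ 21. 101.]
118 0.8 frame mm [30.   1.3] 4.5 [ 23. 121.]
140 0.83 frame mm [90.7  1.7] 4.5 [ 22. 145.]
ang 2.4293947 ends [[ 411.08755397 -233.8390257 ]
 [ 652.34569551 -223.60331944]] [208.7, 90.3, 77.6, 180.6]
[[ 0.5002946  -0.23364101  0.0095    ]]
ang 3.1110666 ends [[ 464.75875962 -231.89145614]
 [ 651.69626332 -221.73106966]] [258.5, 78.8, 72.6, 157.6]
[[ 0.49651673 -0.23027082  0.0095    ]]
46.6833
```

```bash
python3 - <<'E'
from act import *
a=np.radians(3.3); b=np.array([np.cos(a),np.sin(a)]); g=np.array([.501,-.2303])+.004*b
pick(g,a,force=20,open_=.4,lift=.14)
sg=np.sign(R.from_quat(r.current_tool_rot()).as_matrix()[:2,0]@b)
c=W(0); q=best([*c,.15],FY); bd=sg*R.from_quat(q).as_matrix()[:,0]; bd[2]=0; print("ball dir",bd.round(2))
q=(R.from_rotvec(np.radians(1.9)*np.cross([0,0,1],bd))*R.from_quat(q)).as_quat()
t=c+.004*bd[:2]
r.move_ptp([*t,.15],q); r.servo_line([*t,.0506],max_speed=.08); r.sleep(.2); print("ft",r.current_ft_force().round(1))
r.command_gripper(.4); r.sleep(.3); r.servo_line([*t,.16],max_speed=.1)
q=[.66,.02,.25]; r.move_ptp(q,best(q,np.pi)); p=r.camera_params("wrist"); im,_=r.grab_frame("wrist"); cv2.imwrite("pics/end.png",im[:,:,::-1])
o=r.landmark_of("wrist","beater")
if o: d=onplane(p,[o[0]["at"]],.058)[0,:2]-F; print("beater mid frame mm",1000*d@[np.cos(FY),np.sin(FY)],1000*d@[-np.sin(FY),np.cos(FY)])
im,_=r.grab_frame("side"); cv2.imwrite("pics/endside.png",cv2.resize(im[100:280,130:350,::-1],None,fx=3,fy=3)); print(r.current_time())
E
```

```text
width mm 9.4 F 19.991929829120636 t 50.7917
ball dir [ 0.08 -1.    0.  ]
ft [ 0.3 -0.1  0.9]
beater mid frame mm -4.451554138602174 0.8853815395375522
57.9083
```

View pics/end.png

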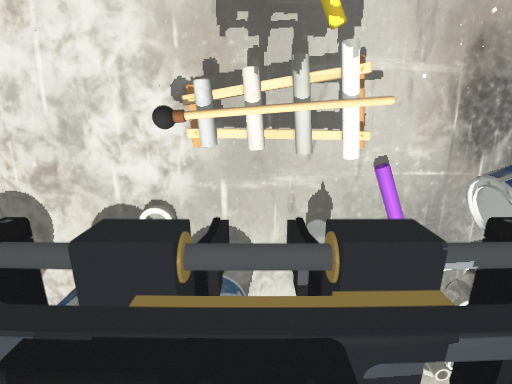

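View pics/endside.png

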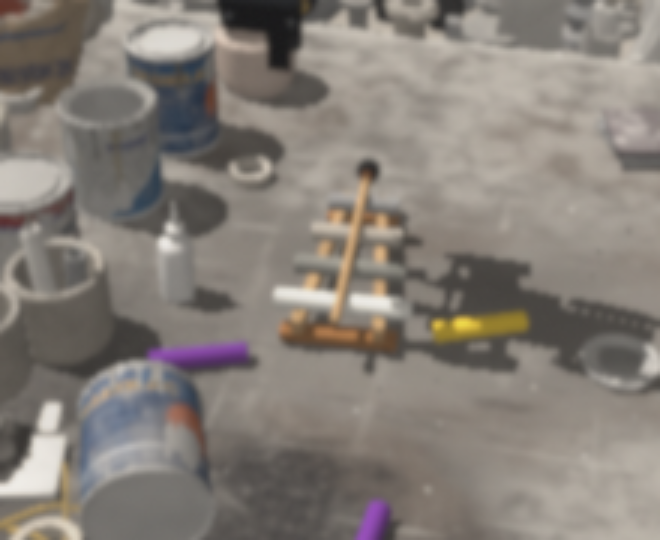

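```bash
python3 - <<'E'
from act import *
p=r.camera_params("wrist")
for uv in ([165,117],[394,100.5]):
    d=onplane(p,[uv],.058)[0,:2]-F; print(np.round([1000*d@[np.cos(FY),np.sin(FY)],1000*d@[-np.sin(FY),np.cos(FY)]],1))
E
```

```text
[-135.8    0.7]
[137.1  -1. ]
```

The stick ends are at −136 mm and +137 mm along the frame and within 1 mm of its midline. The bars are seated and the bystanders have not moved, so I hand in.

```bash
python3 -c "
from cell import r
print(r.close_job(), r.current_time())"
```

```text
the job is handed in; nothing more can be done
the job is handed in; nothing more can be done
```

The lithophone is set up and handed in at about 58 s of robot time: all four bars lie in their notches in order of length, and the beater rests centred across them with its ball clear beyond the narrow end; the bottle and ring were not touched.

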